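# Roll a bearing roller up the lead-in ramp of a bench gauge

## Robot

A 7-joint arm with a two-finger parallel gripper is mounted at the origin on the work surface. World frame = base frame: x ahead of the robot, y to its left, z up, the work surface at z = 0. Lengths are in m, angles in rad, forces in N, time in s.
With the tool pointing down it reaches from about 0.4 to 0.75 m from the base axis. Payload 19.5 kg.
Tool frame: the origin (TCP) lies between the finger pads; the fingertips stand 8 mm ahead of it and the grasp point (between the pads) lies 11 mm behind it; z points along the fingers, y is the line along which they close (so a half turn about z gives the same grasp; the last joint's range is limited). The gripper opens to 85 mm and grips with 20 to 120 N. Pads are 22 mm wide; open, the fingers measure 114 mm over their backs; the gripper's body (76 mm by 85 mm) begins 54 mm behind the grasp point. The pads swing forward as they close: fully open they stand 13 mm farther back than shut.
Start: joints at [-1.245, 0.707, -0.028, 1.485, 0.022, 0.951, -0.075], TCP at [0.207, 0.537, 0.239] pointing down, gripper open.
Joint ranges: [-2.71, 2.71], [-0.32, 2.16], [-1.57, 1.52], [0, 2.45], [-1.46, 4.6], [0, 2.02], [-2.83, 2.83]. Speed limits (rad/s): [1.89, 1.89, 2.57, 2.57, 3.01, 3.01, 3.01].

## Interface

Orientations are given as a unit quaternion [x, y, z, w].
In Python, from workcell import get_state, capture, camera_model, workorder gives the robot as it stands.
- The arm moves only by the tool step_arm, never from a script. Its argument "series" is text: rows parted by semicolons, each of 7 numbers parted by spaces: the shift along the tool's x, y, z in mm, then the turn, a rotation vector about the tool's x, y, z in rad, then the opening, from 0 (shut) to 1 (fully open). A call has 1 to 8 rows; each row is the pose to reach, as a shift and turn from the pose commanded when the call began, along the tool's axes at that moment; what a row does not reach only later rows make up. A row lasts 1/8 s, in which the tool goes at most 62.5 mm and 10.7 degrees, less where a joint would pass 70% of its speed; a pose out of reach is approached as far as the arm can. A call with a gripper value outside its range is refused whole. The fingers move at their own pace and stop on an object; the grip force is fixed at half the most. Time passes only in rows, so rows that repeat a pose let the fingers close. It gives the time, the measured TCP pose, the force, the opening and the grip force at its end, in the units of the state.
- get_state(): the state, without advancing time (a new reading comes with each control period).
- capture(name): name is "scene" or "side" or "wrist"; returns (picture, depth): 420x560x3 uint8, red, green, blue; 420x560 float32, m along the optical axis (not along the pixel's ray), 0 where there is no reading.
- camera_model(name): a dict with "intrinsics" (3x3 intrinsics, pixels), "R" (3x3) and "t" (3): a world point X has camera coordinates R X + t. Camera axes: x right, y down, z forward; pixel columns grow to the right and rows downward; lengths in m; the calibration is good to about 2 mm. The wrist camera is an equidistant fisheye: a pixel r from the principal point sees the ray r / f radians off the axis. A picture is of the moment at which its call begins: read the wrist's pose just before it. camera_model takes no time and is no camera call; for the wrist camera it gives the pose at the moment of the call.
- workorder.hand_in(): hands the job in; it is judged then, once.
The state is a dict: "clock": time; "joint_positions": joint angles; "joint_vel": joint speeds; "tau": joint torques, N m; "tool_pos": TCP position; "eef_rot": TCP orientation; "force": force on the tool from outside, world axes, zero at the start; "ft_torque": the same for the moment, N m; "grip_width": opening from 0.0 (shut) to 1.0 (fully open); "grip_force": force on a finger pad.
Only numpy, scipy, OpenCV 4.12 (cv2) and the standard library are available. Lean on these libraries where they do the work, as an engineer would, in place of code of your own. Each camera call takes 0.05 s, during which the arm holds its last target. There are 200 camera calls.

## Task

The steel roller lying at the foot of the ramp has soaked to room temperature, so do not grip it or pick it up: with the fingertips only, push it gently and slowly up the gauge's ramp, over the crest, until it lies home in the seat against the back stop with the indicator's plunger pressed in. Keep the fingers behind it all the way, so that it neither runs ahead nor rolls back down the ramp. Then take the hand away and leave the other things on the granite undisturbed.

Things in the scene. Friction and masses are not known exactly. Their poses are not given: they have to be found in the camera images.
- roller: Roller to be gauged: solid cylinder of bright ground steel, 40 mm diameter, 60 mm long, 0.38 to 0.7 kg, slippery (friction 0.2 to 0.3), rolls freely. Origin at its centre; its y axis is the cylinder's axis (level, across the ramp); its x and z turn as it rolls. It starts across the foot of the ramp against the yellow lip, its axis 93 mm downhill of the gauge's origin, 40.6 mm above the granite.
- gauge: Bench gauge, fixed to the granite: blue base 290 x 110 x 12 mm (x = -125 to 165 mm) with ramp, seat, back stop and indicator. Origin on the granite under the centre line; x level, uphill along the ramp; y across; z up. The 7 degree ramp rises from x = -105, z = 19 mm to the crest at x = 35, z = 36 mm. A round grey indicator lies behind the stop, top at z = 67 mm. Nothing overhangs the ramp.
- ramp: The ramp in its own tilted frame: origin on its face at the lower end, at the lip's uphill side, on the centre line; x up the slope (crest at 141 mm), y across, z square to the face. Dark steel face 64 mm wide between cheeks 6 mm thick standing 10 mm above it. Yellow lip: x = -8 to 0, 6 mm high, so a finger can pass over it behind the roller. On the ramp the roller's centre is at z = 20 mm.
- crest (a point): Middle of the crest, where the ramp ends: x = 35, z = 36.2 mm from the gauge's origin. Beyond it the seat falls at 8 degrees towards the back stop, so a roller pushed past the crest (by some 3 mm) drops about 2 mm home by itself and stays. The seat's cheeks reach to z = 48 mm.
- stop_top (a point): Middle of the top edge of the back stop's face, an upright aluminium plate 76 mm wide, 12 mm thick; face at x = 69.3 mm, top at z = 74 mm from the gauge's origin.
- home (a point): Where the roller's centre is when it lies home in the seat against the stop: 49.3 mm ahead of and 54.4 mm above the gauge's origin, on the centre line. Axes as the gauge's.
- plunger (a joint): Travel of the indicator's plunger, a 5 mm brass-tipped pin in the middle of the back stop at the height of the roller's centre: 0 when free (tip 2.5 mm out of the stop face), about 0.0025 m when the roller is home. Its spring gives about 0.2 N, too weak to push the roller out of the seat.
- master: Bystander: brass-coloured setting master, a cylinder of 40 mm diameter and 60 mm height standing on end beside the gauge. Origin at the centre of its underside.
- ring_gauge: Bystander: flat steel setting ring, 70 mm outside and 40 mm inside diameter, 22 mm high. Origin at the centre of its underside.
- block_case: Bystander: closed wooden gauge-block case, 90 x 60 x 33 mm. Origin at the centre of its underside.
- cleaner: Bystander: small white plastic bottle with a blue cap, 42 mm diameter, 85 mm high. Origin at the centre of its underside.
Things that resemble listed ones, but are neither listed nor needed, are in the scene too. Leave any pink or turquoise look-alike of the roller alone.

How it is judged:
By the outcome, as a careful person would: the job done as asked, in the order asked, and still so for the second after the job is handed in, with the robot touching nothing.
It also fails if it takes over 40 s, if anything falls off the work surface, if the arm or the gripper's body presses on something with over 40 N, if the wrist force passes 120 N, or if a joint passes its speed limit or range.

## Working session

There is one attempt and no reset: what is moved stays moved. The work goes in short steps, Python scripts to look and compute and a tool call to move; the robot and the scene stay as the last step left them, time stands still between calls to the robot, and variables do not carry over. Pictures are saved under pics/ and viewed, at most 10 in all, crops included, and the job is handed in when it is done.

Besides the shell and the picture viewer there is one more tool, called after ">>>" by a JSON object that holds its "fn" and its "kwargs", one argument or row to a line. step_arm: Moves the arm, as the interface text tells. Its arguments: {"type":"object","properties":{"series":{"type":"string"}},"required":["series"]}

```bash
mkdir -p pics; cat > h.py <<'E'
import numpy as np, cv2
from workcell import get_state, capture, camera_model, workorder
def pt(name,D,u,v,m=None,r=2):
    m=m or camera_model(name);K=np.array(m["intrinsics"]);R=np.array(m["R"]);t=np.array(m["t"])
    w=D[v-r:v+r+1,u-r:u+r+1];z=np.median(w[w>0])
    c=np.array([(u-K[0,2])/K[0,0]*z,(v-K[1,2])/K[1,1]*z,z])
    return R.T@(c-t)
E
python3 - <<'E'
from h import *
for n in ["scene","side"]:
    p,d=capture(n); cv2.imwrite(f"pics/{n}0.png",p[...,::-1]); np.save(f"pics/{n}0.npy",d)
    m=camera_model(n); print(n,-np.array(m["R"]).T@m["t"], np.array(m["R"])[2])
s=get_state(); print(s["clock"],s["tool_pos"],s["eef_rot"],s["grip_width"])
E
```

```text
scene [1.12506571 0.60829564 0.7754588 ] [-0.52410034 -0.5423505  -0.656639  ]
side [ 0.33974285 -0.51450756  0.65124877] [ 0.24421858  0.66727693 -0.70363256]
0.1 [0.20668002 0.53632267 0.23888795] [ 1.82886446e-01  9.83133921e-01 -4.83852807e-04 -7.90720561e-05] 1.0010698636525914
```

View pics/scene0.png

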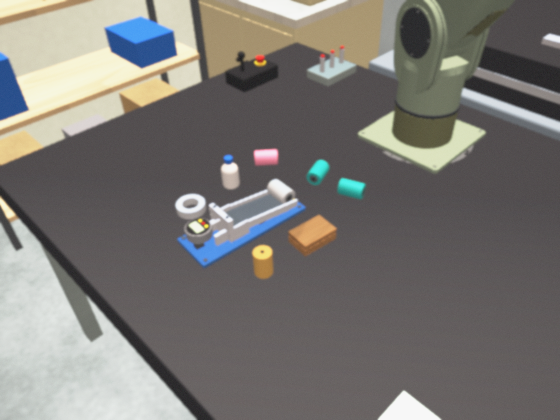

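View pics/side0.png

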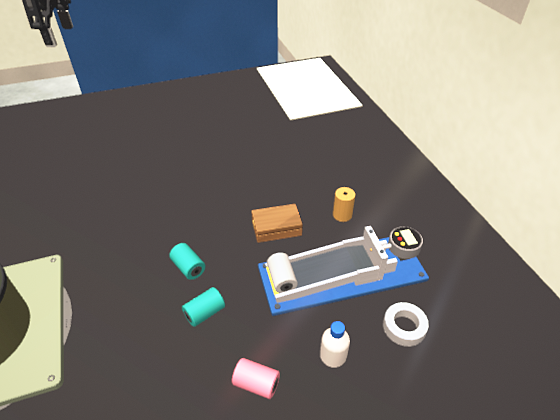

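The scene picture shows the gauge with its ramp: roller at (281,190), back stop (222,220) and indicator (198,230). In the side picture these are at (283,272), (377,245) and (405,240). Of the roller-like things, the pink one (side 256,378) and the turquoise ones (187,261; 203,306) lie off the gauge. Only the bright one at (283,272) lies across the ramp's foot by the yellow lip, so that is the roller. I'll confirm it in a crop.

```bash
python3 - <<'E'
from h import *
p=cv2.imread("pics/side0.png")[205:325,250:440]; cv2.imwrite("pics/side0c.png",cv2.resize(p,None,fx=4,fy=4,interpolation=cv2.INTER_CUBIC))
# blue base points (low), side and scene, fit rectangle
for n in ["side","scene"]:
    I=cv2.imread(f"pics/{n}0.png"); D=np.load(f"pics/{n}0.npy"); m=camera_model(n)
    h=cv2.cvtColor(I,cv2.COLOR_BGR2HSV); M=cv2.inRange(h,(100,140,60),(125,255,255))
    P=[]
    for v,u in zip(*np.nonzero(M)):
        if D[v,u]>0:
            q=pt(n,D,u,v,m,0)
            if 0.3<q[0]<0.9 and abs(q[1])<0.45 and 0.004<q[2]<0.02: P.append(q)
    P=np.array(P); r=cv2.minAreaRect((P[:,:2]*1000).astype(np.float32)); print(n,len(P),r,np.median(P[:,2])); print(cv2.boxPoints(r))
D=np.load("pics/side0.npy");m=camera_model("side")
K=np.array(m["intrinsics"])
for nm,(u,v) in dict(roller=(281,266),master=(345,193),case=(277,216),indic=(405,240),cap=(337,327),stop=(378,243),ring=(393,318)).items(): print(nm,pt("side",D,u,v,m,1).round(4))
E
```

```text
side 2440 ((609.3094482421875, -79.4801254272461), (110.13530731201172, 288.4051208496094), 85.09993743896484) 0.01314374400332199
[[ 460.93015  -122.02902 ]
 [ 748.2812   -146.66402 ]
 [ 757.6887    -36.93123 ]
 [ 470.3377    -12.296234]]
scene 1296 ((628.1484985351562, -37.13941192626953), (102.16558837890625, 302.6092834472656), 68.59789276123047) 0.0108976726161827
[[ 468.63678   -29.486927]
 [ 750.37885  -139.91238 ]
 [ 787.6602    -44.791897]
 [ 505.91815    65.63356 ]]
roller [ 0.4958 -0.07    0.0617]
master [0.6749 0.0603 0.0623]
case [0.5369 0.0708 0.0339]
indic [ 0.7179 -0.0931  0.0694]
cap [ 0.5284 -0.2197  0.0858]
stop [ 0.6664 -0.0881  0.0754]
ring [ 0.6423 -0.2016  0.0221]
```

View pics/side0c.png

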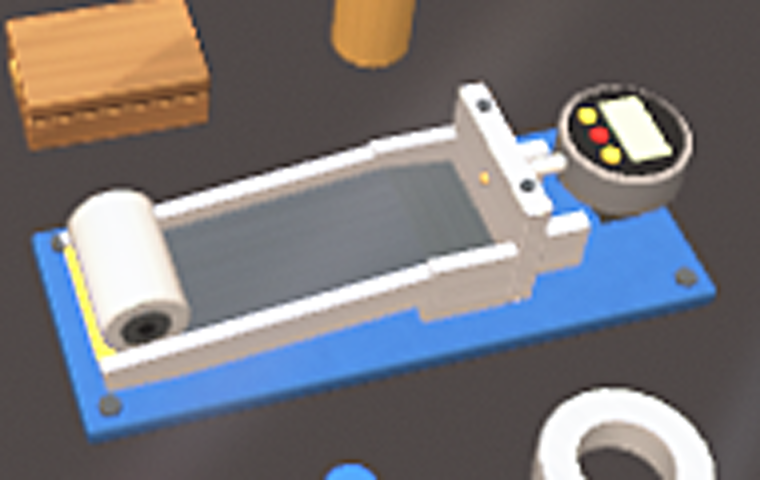

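The crop confirms it: the roller lies across the ramp's foot against the yellow lip (crop 125,270), with the ramp rising to the stop and brass plunger at (485,178). The base fit of 110 x 288 mm matches the given size. It puts the gauge origin near (0.589,-0.078) with a yaw of -4.9°, and predicts the roller at (0.497,-0.070); I measured (0.496,-0.070).

```bash
cat >> h.py <<'E'
from scipy.spatial.transform import Rotation as Ro
O=np.array([.5894,-.0778]); YAW=np.radians(-4.9)
def g2w(x,y,z): c,s=np.cos(YAW),np.sin(YAW); return np.array([O[0]+c*x-s*y,O[1]+s*x+c*y,z])
def w2g(p): c,s=np.cos(YAW),np.sin(YAW); d=np.array(p[:2])-O; return np.array([c*d[0]+s*d[1],-s*d[0]+c*d[1],p[2]])
# tool x = -gauge x, y = gauge y, z down
RT=Ro.from_matrix(np.array([[-np.cos(YAW),-np.sin(YAW),0],[-np.sin(YAW),np.cos(YAW),0],[0,0,-1]]).T)
def shift(p,rot=RT):
    s=get_state(); R=Ro.from_quat(s["eef_rot"])
    return (R.inv().apply(np.array(p)-s["tool_pos"])*1000).round(1),(R.inv()*rot).as_rotvec().round(4)
def st():
    s=get_state(); print("t",round(s["clock"],2),"gauge TCP mm",(w2g(s["tool_pos"])*1000).round(1),"rotdev",(Ro.from_quat(s["eef_rot"]).inv()*RT).as_rotvec().round(4),"F",np.round(s["force"],2),"w",round(s["grip_width"],3))
E
python3 - <<'E'
from h import *
print(RT.as_matrix())
print(shift([.46,.25,.22])); print(shift(g2w(-.142,0,.15)),g2w(-.142,0,.15)); st()
D=np.load("pics/side0.npy")
for u,v in [(178,250),(195,270),(193,310),(213,300)]: print(pt("side",D,u,v,None,1).round(3))
E
```

```text
[[-0.9963453   0.08541692  0.        ]
 [ 0.08541692  0.9963453   0.        ]
 [ 0.          0.         -1.        ]]
(array([-339.3, -176.1,   19.1]), array([-1.000e-03, -1.000e-04, -2.823e-01]))
(array([-441.6, -474.9,   89.4]), array([-1.000e-03, -1.000e-04, -2.823e-01])) [ 0.44791897 -0.0656708   0.15      ]
t 0.1 gauge TCP mm [-433.8  579.2  238.9] rotdev [-1.000e-03 -1.000e-04 -2.823e-01] F [ 0.54 -0.01 -0.05] w 1.001
[0.339 0.041 0.041]
[0.359 0.001 0.024]
[ 0.34  -0.091  0.04 ]
[ 0.374 -0.081  0.037]
```

>>> {"fn": "step_arm", "kwargs": {
  "series": "-55 -28 0 0 0 -0.05 0.3; -110 -56 0 0 0 -0.1 0.3; -165 -84 0 0 0 -0.15 0.3; -220 -112 0 0 0 -0.2 0.3; -275 -145 5 0 0 -0.25 0.3; -325 -180 10 0 0 -0.282 0.3; -350 -235 15 0 0 -0.282 0.3; -370 -290 20 0 0 -0.282 0.3"
}}

```text
clock: 1.1
tool_pos: [0.4477, 0.1307, 0.2189]
eef_rot: [0.043, 0.999, -0.0, -0.0]
force: [1.4, -0.2, 0.3]
grip_width: 0.299
grip_force: 0.0
```

```bash
python3 -c "
from h import *
st();print(shift(g2w(-.142,0,.10)))"
```

```text
t 1.1 gauge TCP mm [-159.   195.6  218.9] rotdev [-0.0004 -0.0003 -0.0009] F [ 1.36 -0.17  0.3 ] w 0.299
(array([ -17.2, -195.6,  118.9]), array([-0.0004, -0.0003, -0.0009]))
```

>>> {"fn": "step_arm", "kwargs": {
  "series": "-5 -50 10 0 0 0 0.3; -10 -100 30 0 0 0 0.3; -15 -150 60 0 0 0 0.3; -17 -190 90 0 0 0 0.3; -17 -196 119 0 0 0 0.3; -17 -196 119 0 0 0 0.3"
}}

```text
clock: 1.85
tool_pos: [0.447, -0.064, 0.0992]
eef_rot: [0.043, 0.999, -0.0, -0.002]
force: [-0.2, -0.7, -0.1]
grip_width: 0.299
grip_force: 0.0
```

```bash
python3 - <<'E'
from h import *
st()
p,d=capture("side"); np.save("pics/s1.npy",d); cv2.imwrite("pics/s1.png",cv2.resize(p[140:320,210:450,::-1],None,fx=3.3,fy=3.3,interpolation=cv2.INTER_CUBIC))
E
```

```text
t 1.85 gauge TCP mm [-143.     1.5   99.2] rotdev [-0.0002 -0.0031 -0.0009] F [-0.24 -0.69 -0.12] w 0.299
```

View pics/s1.png

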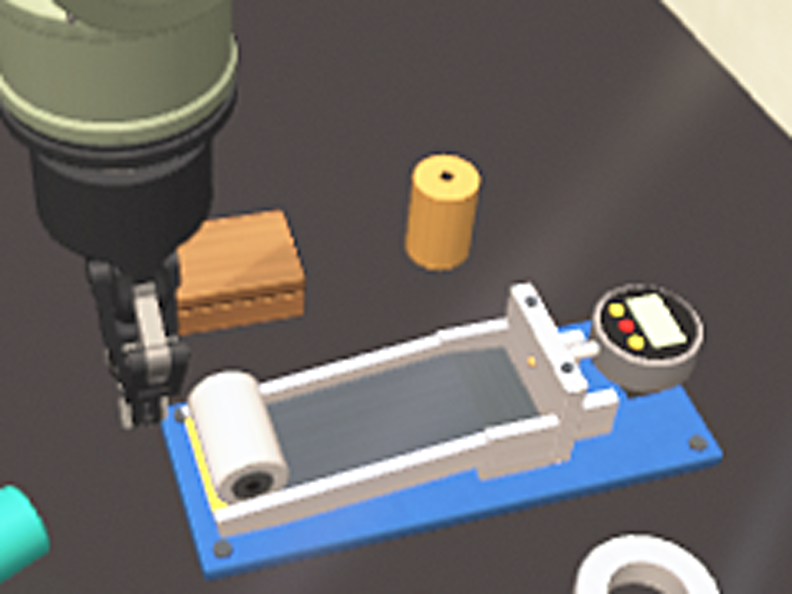

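The hand is behind the roller, with the near fingertip's bottom at crop (150,420). The knuckles at (165,365) are well above the tip. Next I measure the tip and its front edge by depth.

```bash
python3 - <<'E'
from h import *
D=np.load("pics/s1.npy");m=camera_model("side")
P=[]
for v in range(210,275):
    for u in range(235,270):
        if D[v,u]>0:
            q=w2g(pt("side",D,u,v,m,0))*1000
            if q[2]>60 and abs(q[1])<40 and q[0]<-110 : P.append(q)
P=np.array(P);print(len(P))
for a in range(60,150,6):
    s=P[(P[:,2]>=a)&(P[:,2]<a+6)]
    if len(s): print(a,len(s),s.min(0).round(),s.max(0).round(),np.percentile(s[:,0],[5,95]).round(1))
E
```

```text
974
90 4 [-152.  -18.   94.] [-133.   15.   95.] [-151.8 -134.1]
96 19 [-153.  -24.   96.] [-132.   16.  102.] [-153.3 -132.6]
102 39 [-153.  -25.  102.] [-132.   15.  107.] [-153.3 -132.7]
108 39 [-153.  -25.  108.] [-132.   21.  114.] [-153.1 -133.9]
114 21 [-154.  -26.  115.] [-137.  -15.  119.] [-153.6 -136.8]
120 1 [-153.  -17.  125.] [-153.  -17.  125.] [-153.4 -153.4]
132 6 [-155.  -24.  135.] [-149.   18.  138.] [-154.9 -149.2]
138 7 [-156.  -24.  138.] [-154.   25.  144.] [-155.8 -153.9]
144 13 [-156.  -39.  145.] [-152.  -20.  149.] [-155.6 -151.7]
```

>>> {"fn": "step_arm", "kwargs": {
  "series": "0 -1.5 20 0 0 0 0.3; 0 -1.5 40 0 0 0 0.3; 0 -1.5 55 0 0 0 0.3; 0 -1.5 60 0 0 0 0.3; -5 -1.5 60 0 0 0 0.3; -10 -1.5 60 0 0 0 0.3; -13 -1.5 60 0 0 0 0.3; -13 -1.5 60 0 0 0 0.3"
}}

```text
clock: 2.9
tool_pos: [0.4609, -0.0665, 0.0405]
eef_rot: [0.043, 0.999, -0.0, 0.0]
force: [0.1, -0.5, -0.5]
grip_width: 0.299
grip_force: 0.0
```

```bash
python3 - <<'E'
from h import *
st()
E
```

```text
t 2.9 gauge TCP mm [-129.     0.2   40.5] rotdev [-0.      0.0004 -0.0004] F [ 0.1  -0.48 -0.46] w 0.299
```

>>> {"fn": "step_arm", "kwargs": {
  "series": "-1 0 1.5 0 0 0 0.3; -2 0 1.5 0 0 0 0.3; -3.5 0 1.5 0 0 0 0.3; -5 0 1.5 0 0 0 0.3; -6.5 0 1.5 0 0 0 0.3; -8 0 1.4 0 0 0 0.3; -10 0 1.2 0 0 0 0.3; -12 0 0.9 0 0 0 0.3"
}}

```text
clock: 3.9
tool_pos: [0.4727, -0.0675, 0.0394]
eef_rot: [0.043, 0.999, -0.0, -0.0]
force: [-2.0, 0.5, 1.7]
grip_width: 0.295
grip_force: 1.1
```

```bash
python3 - <<'E'
from h import *
st()
p,d=capture("side"); np.save("pics/s2.npy",d); cv2.imwrite("pics/s2.png",cv2.resize(p[180:320,230:430,::-1],None,fx=4,fy=4,interpolation=cv2.INTER_CUBIC)); st()
E
```

```text
t 3.9 gauge TCP mm [-117.1    0.3   39.4] rotdev [-0.0001 -0.0001 -0.0003] F [-1.97  0.45  1.65] w 0.295
t 3.95 gauge TCP mm [-116.8    0.3   39.5] rotdev [-0.0001  0.0004 -0.0004] F [-1.53  0.59 -0.04] w 0.302
```

View pics/s2.png

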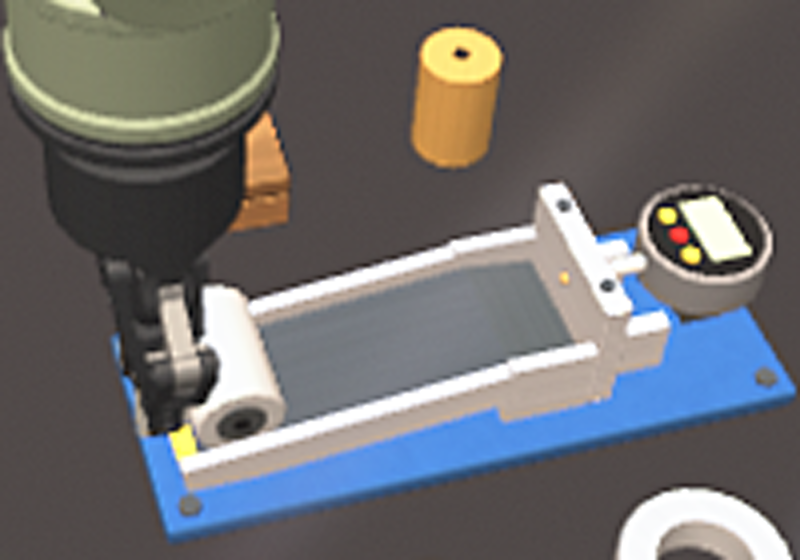

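Contact is made: the roller's end at (240,422) has come about 7 mm off the yellow lip at (183,440), and the force is about 2 N. I continue along the slope at 16 mm/s.

>>> {"fn": "step_arm", "kwargs": {
  "series": "-2 0 -0.25 0 0 0 0.3; -4 0 -0.5 0 0 0 0.3; -6 0 -0.75 0 0 0 0.3; -8 0 -1 0 0 0 0.3; -10 0 -1.25 0 0 0 0.3; -12 0 -1.5 0 0 0 0.3; -14 0 -1.75 0 0 0 0.3; -16 0 -2 0 0 0 0.3"
}}

```text
clock: 4.95
tool_pos: [0.4887, -0.0689, 0.0414]
eef_rot: [0.043, 0.999, -0.0, -0.0]
force: [-2.1, 0.9, -0.1]
grip_width: 0.3
grip_force: 1.1
```

>>> {"fn": "step_arm", "kwargs": {
  "series": "-2 0 -0.25 0 0 0 0.3; -4 0 -0.5 0 0 0 0.3; -6 0 -0.75 0 0 0 0.3; -8 0 -1 0 0 0 0.3; -10 0 -1.25 0 0 0 0.3; -12 0 -1.5 0 0 0 0.3; -14 0 -1.75 0 0 0 0.3; -16 0 -2 0 0 0 0.3"
}}

```text
clock: 5.95
tool_pos: [0.5046, -0.0703, 0.0434]
eef_rot: [0.043, 0.999, -0.0, -0.0]
force: [-2.7, -0.8, 1.3]
grip_width: 0.301
grip_force: 1.1
```

```bash
python3 - <<'E'
from h import *
st()
E
```

```text
t 5.95 gauge TCP mm [-85.1   0.3  43.4] rotdev [-0.0001 -0.     -0.0003] F [-2.67 -0.78  1.32] w 0.301
```

Steady, with low forces. Pushing on.

>>> {"fn": "step_arm", "kwargs": {
  "series": "-2 0 -0.25 0 0 0 0.3; -4 0 -0.5 0 0 0 0.3; -6 0 -0.75 0 0 0 0.3; -8 0 -1 0 0 0 0.3; -10 0 -1.25 0 0 0 0.3; -12 0 -1.5 0 0 0 0.3; -14 0 -1.75 0 0 0 0.3; -16 0 -2 0 0 0 0.3"
}}

```text
clock: 6.95
tool_pos: [0.5206, -0.0716, 0.0454]
eef_rot: [0.043, 0.999, -0.0, -0.0]
force: [-1.8, 0.4, 0.3]
grip_width: 0.296
grip_force: 1.1
```

>>> {"fn": "step_arm", "kwargs": {
  "series": "-2 0 -0.25 0 0 0 0.3; -4 0 -0.5 0 0 0 0.3; -6 0 -0.75 0 0 0 0.3; -8 0 -1 0 0 0 0.3; -10 0 -1.25 0 0 0 0.3; -12 0 -1.5 0 0 0 0.3; -14 0 -1.75 0 0 0 0.3; -16 0 -2 0 0 0 0.3"
}}

```text
clock: 7.95
tool_pos: [0.5365, -0.073, 0.0474]
eef_rot: [0.043, 0.999, -0.0, -0.0]
force: [-1.9, 0.6, 1.5]
grip_width: 0.303
grip_force: 1.1
```

```bash
python3 - <<'E'
from h import *
st()
p,d=capture("side"); np.save("pics/s3.npy",d); cv2.imwrite("pics/s3.png",cv2.resize(p[180:320,230:430,::-1],None,fx=4,fy=4,interpolation=cv2.INTER_CUBIC))
E
```

```text
t 7.95 gauge TCP mm [-53.1   0.3  47.4] rotdev [-0.0001 -0.     -0.0003] F [-1.95  0.64  1.5 ] w 0.303
```

View pics/s3.png

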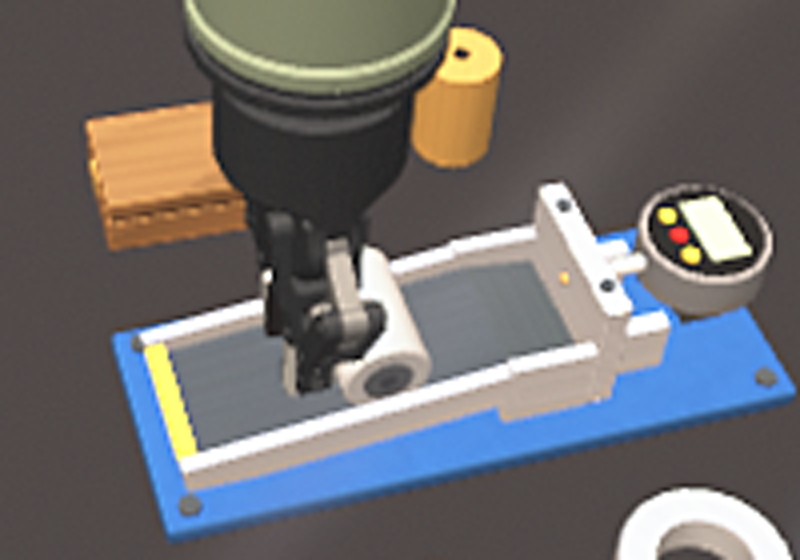

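The roller lies square between the cheeks, its end at (385,378), mid-ramp and against the fingertips. Continuing.

>>> {"fn": "step_arm", "kwargs": {
  "series": "-2 0 -0.25 0 0 0 0.3; -4 0 -0.5 0 0 0 0.3; -6 0 -0.75 0 0 0 0.3; -8 0 -1 0 0 0 0.3; -10 0 -1.25 0 0 0 0.3; -12 0 -1.5 0 0 0 0.3; -14 0 -1.75 0 0 0 0.3; -16 0 -2 0 0 0 0.3"
}}

```text
clock: 9.0
tool_pos: [0.5525, -0.0744, 0.0494]
eef_rot: [0.043, 0.999, -0.0, 0.0]
force: [-1.6, 1.1, 1.1]
grip_width: 0.301
grip_force: 1.1
```

>>> {"fn": "step_arm", "kwargs": {
  "series": "-2 0 -0.25 0 0 0 0.3; -4 0 -0.5 0 0 0 0.3; -6 0 -0.75 0 0 0 0.3; -8 0 -1 0 0 0 0.3; -10 0 -1.25 0 0 0 0.3; -12 0 -1.5 0 0 0 0.3; -14 0 -1.75 0 0 0 0.3; -16 0 -2 0 0 0 0.3"
}}

```text
clock: 10.0
tool_pos: [0.5684, -0.0758, 0.0514]
eef_rot: [0.043, 0.999, -0.0, -0.0]
force: [-1.9, 0.5, 0.2]
grip_width: 0.301
grip_force: 1.1
```

>>> {"fn": "step_arm", "kwargs": {
  "series": "-2 0 -0.25 0 0 0 0.3; -4 0 -0.5 0 0 0 0.3; -6 0 -0.75 0 0 0 0.3; -8 0 -1 0 0 0 0.3; -10 0 -1.25 0 0 0 0.3; -11.5 0 -1.5 0 0 0 0.3; -13 0 -1.6 0 0 0 0.3; -14.5 0 -1.8 0 0 0 0.3"
}}

```text
clock: 11.0
tool_pos: [0.5828, -0.077, 0.0532]
eef_rot: [0.043, 0.999, -0.0, -0.0]
force: [-1.6, 1.2, 1.1]
grip_width: 0.299
grip_force: 1.1
```

```bash
python3 - <<'E'
from h import *
st()
E
```

```text
t 11.0 gauge TCP mm [-6.6  0.2 53.2] rotdev [-0.0001 -0.0001 -0.0003] F [-1.56  1.2   1.12] w 0.299
```

Roller centre is at about x = 24 mm, so I slow down for the crest at 33–38 mm.

>>> {"fn": "step_arm", "kwargs": {
  "series": "-1.2 0 -0.15 0 0 0 0.3; -2.4 0 -0.3 0 0 0 0.3; -3.6 0 -0.45 0 0 0 0.3; -4.8 0 -0.6 0 0 0 0.3; -6 0 -0.75 0 0 0 0.3; -7.2 0 -0.9 0 0 0 0.3; -8.2 0 -1 0 0 0 0.3; -9.2 0 -1 0 0 0 0.3"
}}

```text
clock: 12.0
tool_pos: [0.592, -0.0778, 0.0542]
eef_rot: [0.043, 0.999, -0.0, 0.0]
force: [-1.3, 0.1, 0.5]
grip_width: 0.302
grip_force: 0.7
```

>>> {"fn": "step_arm", "kwargs": {
  "series": "-0.7 0 0 0 0 0 0.3; -1.4 0 0 0 0 0 0.3; -2.1 0 0 0 0 0 0.3; -2.8 0 0 0 0 0 0.3; -3.5 0 0 0 0 0 0.3; -4.2 0 0 0 0 0 0.3; -4.9 0 0 0 0 0 0.3; -5.6 0 0 0 0 0 0.3"
}}

```text
clock: 13.0
tool_pos: [0.5975, -0.0782, 0.0542]
eef_rot: [0.043, 0.999, -0.0, 0.0]
force: [-0.2, 0.9, -0.2]
grip_width: 0.3
grip_force: 0.0
```

```bash
python3 - <<'E'
from h import *
st()
p,d=capture("side"); np.save("pics/s4.npy",d); cv2.imwrite("pics/s4.png",cv2.resize(p[180:320,230:430,::-1],None,fx=4,fy=4,interpolation=cv2.INTER_CUBIC))
E
```

```text
t 13.0 gauge TCP mm [ 8.1  0.3 54.2] rotdev [-0.0001  0.     -0.0003] F [-0.2   0.9  -0.17] w 0.3
```

View pics/s4.png

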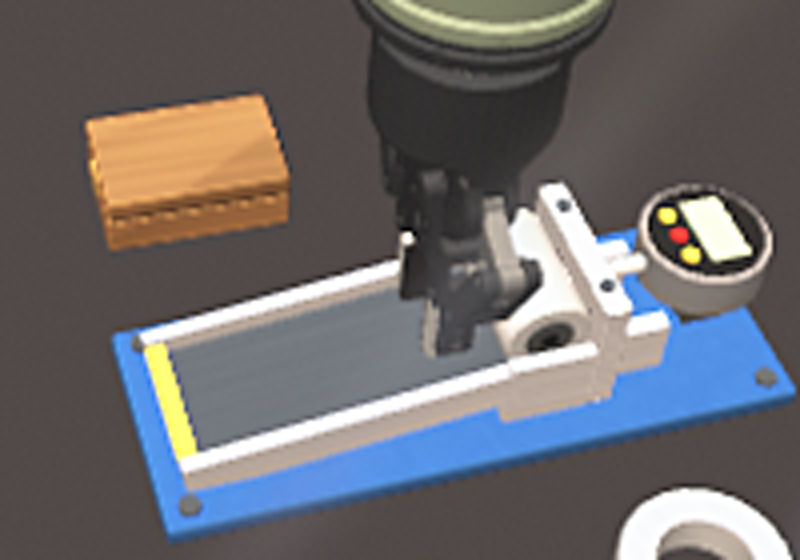

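The roller has passed the crest and appears to lie against the stop, its end at (550,335). The fingers now stand a few mm behind it. I'll follow gently to confirm it is fully home.

>>> {"fn": "step_arm", "kwargs": {
  "series": "-1.2 0 0 0 0 0 0.3; -2.4 0 0 0 0 0 0.3; -3.6 0 0 0 0 0 0.3; -4.8 0 0 0 0 0 0.3; -6 0 0 0 0 0 0.3; -7 0 0 0 0 0 0.3; -8 0 0 0 0 0 0.3; -8.5 0 0 0 0 0 0.3"
}}

```text
clock: 14.05
tool_pos: [0.606, -0.079, 0.0542]
eef_rot: [0.043, 0.999, -0.0, -0.0]
force: [-0.0, 0.0, -0.2]
grip_width: 0.299
grip_force: 0.0
```

>>> {"fn": "step_arm", "kwargs": {
  "series": "-0.5 0 0 0 0 0 0.3; -1 0 0 0 0 0 0.3; -1 0 0 0 0 0 0.3"
}}

```text
clock: 14.42
tool_pos: [0.6069, -0.0791, 0.0542]
eef_rot: [0.043, 0.999, -0.0, -0.0]
force: [0.6, -0.0, 0.1]
grip_width: 0.301
grip_force: 0.0
```

There is no contact with the TCP at 17.6 mm, as expected with the roller home (contact would be at about 18.3). Withdrawing: back downhill, then up.

>>> {"fn": "step_arm", "kwargs": {
  "series": "8 0 0 0 0 0 0.3; 20 0 0 0 0 0 0.3; 32 0 -5 0 0 0 0.3; 45 0 -25 0 0 0 0.3; 70 0 -60 0 0 0 0.3; 110 0 -100 0 0 0 0.3; 140 0 -140 0 0 0 0.3; 150 0 -150 0 0 0 0.3"
}}

```text
clock: 15.42
tool_pos: [0.4564, -0.0662, 0.2062]
eef_rot: [0.043, 0.999, -0.0, 0.001]
force: [0.7, -0.3, -0.2]
grip_width: 0.3
grip_force: 0.0
```

>>> {"fn": "step_arm", "kwargs": {
  "series": "0 0 0 0 0 0 0.3; 0 0 0 0 0 0 0.3"
}}

```text
clock: 15.68
tool_pos: [0.4578, -0.0662, 0.2033]
eef_rot: [0.043, 0.999, 0.0, -0.0]
force: [0.4, -0.4, -0.4]
grip_width: 0.298
grip_force: 0.0
```

```bash
python3 - <<'E'
from h import *
st()
p,d=capture("side"); cv2.imwrite("pics/s5.png",cv2.resize(p[170:350,230:450,::-1],None,fx=3.3,fy=3.3,interpolation=cv2.INTER_CUBIC))
m=camera_model("side");P=[]
for v in range(230,280):
    for u in range(335,385):
        if d[v,u]>0:
            q=w2g(pt("side",d,u,v,m,0))*1000
            if q[2]>52 and abs(q[1])<25 and 25<q[0]<66: P.append(q)
P=np.array(P); 
from scipy.optimize import least_squares
r=least_squares(lambda c:np.hypot(P[:,0]-c[0],P[:,2]-c[1])-20,[49,54],loss="soft_l1"); print(len(P),r.x.round(1),np.median(np.abs(r.fun)).round(2))
E
```

```text
t 15.68 gauge TCP mm [-132.1    0.3  203.3] rotdev [ 0.     -0.0009 -0.0003] F [ 0.39 -0.39 -0.38] w 0.298
525 [50.6 55.6] 0.59
```

View pics/s5.png

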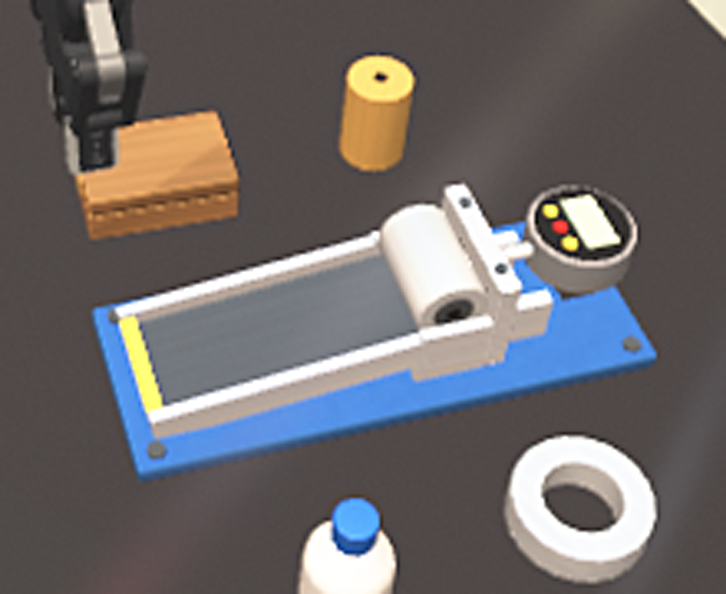

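The picture shows the roller (435,265) lying square in the seat against the stop, the hand clear, and the other things as they were. The fitted centre is (50.6, 55.6) mm against home at (49.3, 54.4), which is within the 2 mm calibration.

```bash
python3 -c "
from workcell import workorder
print(workorder.hand_in())"
```

```text
the job is handed in; nothing more can be done
None
```

I pushed the roller up the ramp and over the crest with the fingertips; it lies home against the back stop to within camera accuracy (plunger travel not read directly), the hand is clear, nothing else in view looks moved, and the job was handed in at about 16 s.

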